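Open the glaze jar

TASK

Unscrew the fluted screw cap from the glaze jar that leans in its wooden cradle (anticlockwise, seen from above the cap, about one and a half turns until the thread is free) and lift it away. Set the cap down on the round plaster bat, open side down and wholly on the bat, and let go; leave the mug, the tumbler and the beaker standing where they are.

Things in the scene. Friction and masses are not known exactly. Their poses are not given: they have to be found in the camera images.
- cap_mid (a point): Centre, half-way up, of the loose white plastic screw cap: round, fluted, 60 to 63 mm across, 40 mm high, about 60 g, 4 mm walls, open below, flat closed crown. z axis: along the cap's axis from open rim to crown. Grip it anywhere round its side. Screwed on, it is coaxial with the neck, leaning 30 degrees, its centre about 19 mm from the neck's foot.
- cap_crown (a point): Centre of the cap's flat crown face, on its axis, 20 mm beyond cap_mid. Looking at this face, anticlockwise unscrews: right-hand thread, 10 mm of rise a turn.
- jar_neck (a point): Foot of the glaze jar's threaded neck, on the jar's axis at the shoulder. z axis: along the neck, outward and up, 30 degrees from vertical, leaning to the cradle's front (-x, plus yaw up to 17 degrees). White jar 92 mm across, 120 mm long, sloped shoulder, fixed in a fixed wooden cradle (150 x 116 mm, cheeks 68 mm high).
- jar_mouth (a point): Mouth of the same neck, 33 mm along its axis from the foot; neck 50 mm over the thread. The cap comes free after about 1.5 turns (15 mm of rise), then needs 20 mm more to clear the mouth. The thread is loose (3 mm play along the axis, 1 mm sideways), needs hardly any torque, stays where it is let go, and does not yield to a straight pull.
- cork_top (a point): Top of the smooth cork bung (58 mm across) of a second jar, alike and in an alike fixed cradle on the other side of the table; not to be opened. The two jars may change places.
- bat_top (a point): Centre of the upper face of the round plaster bat, a fixed flat disc 170 mm across and 18 mm thick lying on the table; z up.
- mug: Loose terracotta mug, 80 mm across and 95 mm high, bystander; origin at the centre of its underside.
- tumbler: Loose white tumbler, 74 mm across and 110 mm high, bystander; origin at the centre of its underside.
- beaker: Loose blue beaker, 90 mm across and 80 mm high, bystander; origin at the centre of its underside.
Things that resemble listed ones, but are neither listed nor needed, are in the scene too. What is shaped like the part that bears cap_mid but orange is not meant.

How it is judged:
By the outcome, as a careful person would: the job done as asked, in the order asked, and still so for the second after the job is handed in, with the robot touching nothing.
It also fails if it takes over 67 s, if anything falls off the work surface, if the arm or the gripper's body presses on something with over 40 N, if the wrist force passes 120 N, or if a joint passes its speed limit or range.

ROBOT

A 6-joint arm with a two-finger parallel gripper is mounted at the origin on the work surface. World frame = base frame: x ahead of the robot, y to its left, z up, the work surface at z = 0. Lengths are in mm, angles in rad, forces in N, time in s.
With the tool pointing down it reaches from about 300 to 775 mm from the base axis. Payload 14.6 kg.
Tool frame: the origin (TCP) lies on the centre line of the jaws, within the pads' length; the fingertips stand 19 mm ahead of it and the grasp point (between the pads) is the TCP (bot.tip_reach is the distance from the TCP to the fingertips, in mm); z points along the fingers, y is the line along which they close (so a half turn about z gives the same grasp; the last joint's range is limited). The gripper opens to 85 mm and grips with 20 to 120 N. Pads are 22 mm wide; open, the fingers measure 114 mm over their backs; the gripper's body (76 mm by 85 mm) begins 54 mm behind the grasp point. The pads swing forward as they close: fully open they stand 13 mm farther back than shut.
Start: joints at [-1.336, 0.3, 1.521, -0, 1.321, -0.067], TCP at [163.475, -525.134, 250.281] pointing down, gripper open.
Joint ranges: [-3.03, 3.03], [-0.79, 2.21], [0.23, 2.52], [-1.04, 4.18], [0, 3.07], [-2.55, 2.55]. Speed limits (rad/s): [2.22, 2.22, 2.57, 3.14, 3.14, 3.14].

INTERFACE

Orientations are given as a unit quaternion [w, x, y, z].
In Python, from rig import bot gives the robot as it stands. Calls block until the motion is done:
- bot.move_to(position, orientation): joint-space move of the TCP to a pose.
- bot.servo_line(position, attitude=None, speed=150, until_force=None): straight line of the TCP; attitude=None keeps the orientation; speed is the mean speed in mm/s. With until_force (N) it stops when the force on the tool has changed by that much, and returns True; else False.
- bot.move_joints(angles): joint-space move.
- bot.move_gripper(opening, grip_force=None): finger opening in mm; grip_force is the grip in N (None keeps the last); returns when the fingers have stopped.
- bot.dwell(seconds).
- bot.ik(position, orientation): joint angles nearest the present ones, or None.
- bot.read_state(): the state.
- bot.read_camera(name): name is "scene" or "top"; returns a dict with "image" (384x512x3 uint8, blue, green, red), "depth" (384x512 float32, mm along the optical axis (not along the pixel's ray), 0 where there is no reading), "fovy" (degrees; the focal length in pixels is half the picture's height over the tangent of half this angle, whatever the lens; pixels are square), "cx", "cy" (the principal point, pixels), "k1" (the pictures are not rectified: a ray, as slopes to the right and down, at radius r is drawn at 1 + k1 r^2 times it, then the intrinsics apply), "eye" and "attitude" of the camera in the world. Camera axes: x right, y down, z forward; pixel columns grow to the right and rows downward; lengths in mm; the calibration is good to about 2 mm. A picture is of the moment at which its call begins.
A pose or a line that the arm cannot do raises bot.MotionError and nothing moves.
- bot.finish_job(): hands the job in; it is judged then, once.
The state is a dict: "clock": time; "joint_positions": joint angles; "qvel": joint speeds; "effort": joint torques, N m; "ee_pos": TCP position; "tool_rot": TCP orientation; "ft_force": force on the tool from outside, world axes, zero at the start; "moment": the same for the moment, N m; "grip_width": finger opening in mm; "grip_force": force on a finger pad.
Only numpy, scipy, OpenCV 4.12 (cv2) and the standard library are available. Lean on these libraries where they do the work, as an engineer would, in place of code of your own. Each camera call takes 0.05 s, during which the arm holds its last target. There are 200 camera calls.

## Working session

There is one attempt and no reset: what is moved stays moved. The work goes in short steps, each a Python script; the robot and the scene stay as the last script left them, time stands still between calls to the robot, and variables do not carry over. Pictures are saved under pics/ and viewed, at most 10 in all, crops included, and the job is handed in when it is done.

```bash
mkdir -p pics; ls; cat > h.py <<'E'
import numpy as np, cv2
from scipy.spatial.transform import Rotation as R
from rig import bot
def rq(q): return R.from_quat([q[1],q[2],q[3],q[0]])
def qw(r): x,y,z,w=r.as_quat(); return [w,x,y,z]
def K(c):
    h,w=c["image"].shape[:2]; f=h/2/np.tan(np.radians(c["fovy"])/2); return f,c["cx"],c["cy"]
def cloud(c):
    f,cx,cy=K(c); h,w=c["depth"].shape
    v,u=np.mgrid[:h,:w].astype(float)
    x=(u-cx)/f; y=(v-cy)/f; X,Y=x.copy(),y.copy()
    for _ in range(15):
        s=1+c["k1"]*(X*X+Y*Y); X=x/s; Y=y/s
    d=c["depth"].astype(float)
    P=np.stack([X*d,Y*d,d],-1)
    P=P@rq(c["attitude"]).as_matrix().T+np.array(c["eye"]); P[d<=0]=np.nan
    return P
E
python3 - <<'E'
from h import *
import pickle
for n in("scene","top"):
    c=bot.read_camera(n); pickle.dump(c,open(n+".pkl","wb"))
    cv2.imwrite(f"pics/{n}0.png",cv2.resize(c["image"],(768,576),interpolation=cv2.INTER_CUBIC))
    print(n,c["fovy"],c["cx"],c["cy"],c["k1"],c["eye"],c["attitude"])
print(bot.read_state())
E
```

```text
pics
scene 43.49522630568948 255.39799969896646 201.05871795035662 -0.08360055005089423 [1316.82766133 -666.06142005  897.17938172] [-0.41552984  0.81619437  0.36291126 -0.17163078]
top 51.61592721726091 259.85048089218856 187.75848806087942 0.018502763021815458 [ 406.36432608   32.95380526 1338.38769142] [ 0.046099   -0.70325065  0.70808753 -0.04388008]
{'clock': 0.1, 'joint_positions': array([-1.33559309e+00,  3.00444577e-01,  1.52150156e+00, -2.35899110e-05,
        1.32072192e+00, -6.65989488e-02]), 'qvel': array([ 0.00082472, -0.00148256, -0.00364092,  0.00058368,  0.00075273,
        0.000852  ]), 'effort': array([-3.38729569e-04, -5.44377780e+01, -3.62371516e+01, -8.40760549e-05,
        3.02149776e-03,  1.16149362e-06]), 'ee_pos': array([ 163.43180951, -524.96083677,  249.7694966 ]), 'tool_rot': array([-5.34830907e-04,  9.88635437e-01,  1.50331914e-01, -5.66617195e-05]), 'ft_force': array([ 0.71857454, -0.57400471,  0.32172608]), 'moment': array([ 0.01090472, -0.04530261,  0.01551683]), 'grip_force': 0.0, 'grip_width': 85.33317434631428}
```

View pics/scene0.png

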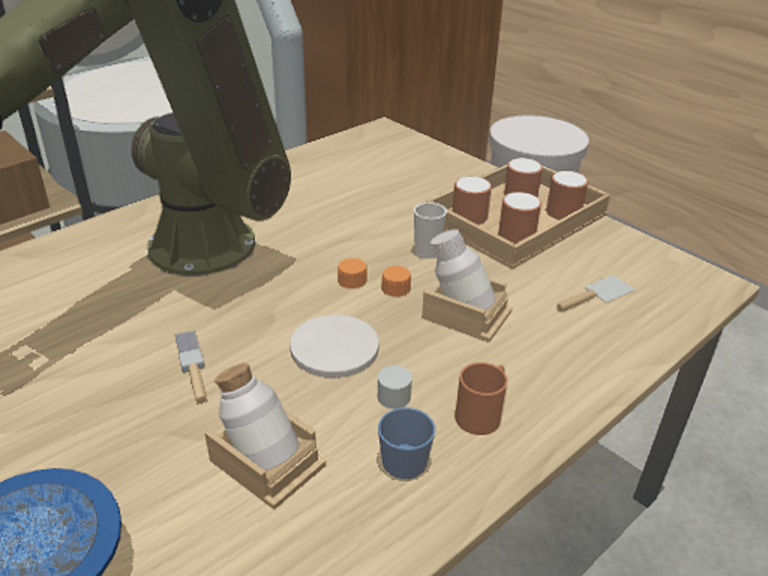

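View pics/top0.png

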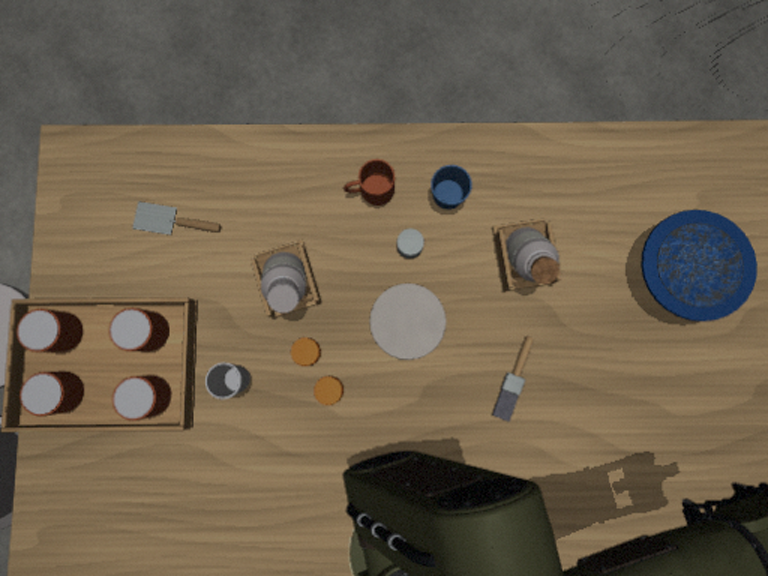

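Scene picture: the capped jar's cap is at (447,243) and the corked jar's cork at (235,377). The bat is at (335,345), the tumbler at (430,230), the mug at (480,398) and the beaker at (406,442). Two orange caps sit at (352,272) and (396,281), with a small grey-white cup at (395,386). 
Top picture: the cap is at (284,295), the bat at (408,321) and the tumbler at (228,380).

Next I'll measure the cap axis and crown, the bat, and anything in the way.

```bash
cat > m.py <<'E'
from h import *
import pickle
S=pickle.load(open("scene.pkl","rb"));T=pickle.load(open("top.pkl","rb"))
PS,PT=cloud(S),cloud(T)
for n,P,(u,v) in (("top",PT,(284/1.5,295/1.5)),("scene",PS,(447/1.5,238/1.5)),("bat top",PT,(272,214)),("bat sc",PS,(223,230)),("tumbler",PT,(152,253)),("mug",PT,(251,122)),("beaker",PT,(300,124)),("cup",PT,(273,161)),("or1",PT,(203,234)),("or2",PT,(219,260)),("cork",PT,(362,180))):
    u,v=int(u),int(v); print(n,np.round(np.nanmedian(P[v-2:v+3,u-2:u+3].reshape(-1,3),0)))
# bat: points 13..23 mm height near seed
b=PT[214,272]
for n,P in(("T",PT),("S",PS)):
    q=P.reshape(-1,3); m=(np.hypot(q[:,0]-b[0],q[:,1]-b[1])<110)&(abs(q[:,2]-18)<5)
    (cx,cy),r=cv2.minEnclosingCircle(q[m][:,:2].astype(np.float32)); print("bat",n,cx,cy,r,np.median(q[m][:,2]),m.sum())
# crown plane
seed=PT[196,189]
for n,P in(("T",PT),("S",PS)):
    q=P.reshape(-1,3); q=q[np.linalg.norm(q-seed,axis=1)<45]
    best=0;rng=np.random.default_rng(0)
    for _ in range(3000):
        a,b_,c=q[rng.choice(len(q),3,False)]; k=np.cross(b_-a,c-a); l=np.linalg.norm(k)
        if l<200: continue
        k/=l; k*=np.sign(k[2])
        if not .75<k[2]<.95: continue
        m=abs((q-a)@k)<1.5
        if m.sum()>best: best=m.sum();bm=m
    p=q[bm]; c=p.mean(0); k=np.linalg.svd(p-c)[2][2]; k*=np.sign(k[2])
    print("crown",n,np.round(c,1),np.round(k,3),"tilt",np.degrees(np.arccos(k[2])),"yaw",np.degrees(np.arctan2(-k[1],-k[0])),bm.sum(),len(q))
    e=R.align_vectors([[0,0,1]],[k])[0].apply(p-c)
    print(" extent",np.ptp(e,0), cv2.minEnclosingCircle(e[:,:2].astype(np.float32)))
    # crown check: side points farther below
im=S["image"][120:240,250:370]; cv2.imwrite("pics/crop1.png",cv2.resize(im,(600,600),interpolation=cv2.INTER_CUBIC))
E
python3 m.py
```

```text
top [533. 246. 171.]
scene [534. 242. 172.]
bat top [487.  -3.  19.]
bat sc [497. -10.  17.]
tumbler [362. 395.   5.]
mug [807.  66.   5.]
beaker [ 799. -104.    4.]
cup [660.  -7.  50.]
or1 [422. 222.  39.]
or2 [339. 170.  40.]
cork [ 578. -269.  161.]
bat T 489.39984130859375 -0.30366191267967224 84.64983367919922 17.533074535115247 1866
bat S 488.2906799316406 -5.39964485168457 86.81060028076172 16.159669804499458 1707
crown T [525.7 249.  167.6] [-0.445 -0.152  0.883] tilt 28.037970131139907 yaw 18.861203044821238 153 407
 extent [57.03072699 58.35541025  3.08959843] ((-0.034777965396642685, -0.1636219471693039), 29.745351791381836)
crown S [526.7 243.4 167. ] [-0.483 -0.149  0.863] tilt 30.33662156548518 yaw 17.121708316079776 93 353
 extent [58.99530227 63.39676442  2.77576345] ((0.009420911781489849, 2.097445249557495), 32.50888442993164)
```

View pics/crop1.png

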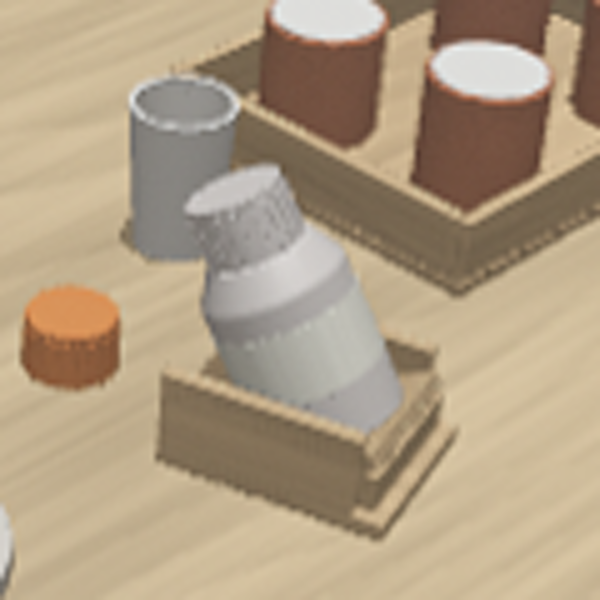

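The crop shows one white fluted cap on the leaning jar at crop (245,215), full-scene (447,243). The orange caps on the table don't match by colour, and the corked jar is on the other side, so this is the one meant. Both views agree with the description: crown about (526,246,167), lean 28–30°, yaw about 17°. The bat is at about (489,-3,18).

Next I'll check IK along the whole helix and approach.

```bash
cat >> h.py <<'E'
yaw=np.radians(17); tl=np.radians(30)
A=np.array([-np.sin(tl)*np.cos(yaw),-np.sin(tl)*np.sin(yaw),np.cos(tl)])
CROWN=np.array([526.2,246.5,167.]); OFF=5.
MID=CROWN-20*A
z=-A; x0=np.cross([0,0,1.],z); x0/=np.linalg.norm(x0); B=R.from_matrix(np.stack([x0,np.cross(z,x0),z],1))
def ori(phi): return B*R.from_euler("z",phi)     # phi about tool z
def st(l=""):
    s=bot.read_state(); print(l,"t%.2f"%s["clock"],"p",np.round(s["ee_pos"],1),"q",np.round(s["joint_positions"],2),"F",np.round(s["ft_force"],1),"M",np.round(s["moment"],2),"w%.1f g%.1f"%(s["grip_width"],s["grip_force"])); return s
E
python3 - <<'E'
from h import *
print(MID,A)
for d in (5,40,120):
  for ph in np.radians([-150,-90,-45,0,45,90,135,180]):
    q=bot.ik(MID+A*d,qw(ori(ph))); print(d,round(np.degrees(ph)),None if q is None else np.round(q,2))
E
```

```text
[535.76304756 249.42371705 149.67949192] [-0.47815238 -0.14618585  0.8660254 ]
5 -150 [ 0.39  0.29  1.85 -0.1   0.48 -2.44]
5 -90 [ 0.39  0.29  1.85 -0.1   0.48 -1.39]
5 -45 [ 0.39  0.29  1.85 -0.1   0.48 -0.61]
5 0 [ 0.39  0.29  1.85 -0.1   0.48  0.18]
5 45 [ 0.39  0.29  1.85 -0.1   0.48  0.96]
5 90 [ 0.39  0.29  1.85 -0.1   0.48  1.75]
5 135 [ 0.39  0.29  1.85 -0.1   0.48  2.53]
5 180 None
40 -150 [ 0.4   0.21  1.87 -0.1   0.54 -2.45]
40 -90 [ 0.4   0.21  1.87 -0.1   0.54 -1.4 ]
40 -45 [ 0.4   0.21  1.87 -0.1   0.54 -0.62]
40 0 [ 0.4   0.21  1.87 -0.1   0.54  0.17]
40 45 [ 0.4   0.21  1.87 -0.1   0.54  0.96]
40 90 [ 0.4   0.21  1.87 -0.1   0.54  1.74]
40 135 [ 0.4   0.21  1.87 -0.1   0.54  2.53]
40 180 None
120 -150 [ 0.41  0.03  1.9  -0.09  0.69 -2.46]
120 -90 [ 0.41  0.03  1.9  -0.09  0.69 -1.41]
120 -45 [ 0.41  0.03  1.9  -0.09  0.69 -0.63]
120 0 [ 0.41  0.03  1.9  -0.09  0.69  0.16]
120 45 [ 0.41  0.03  1.9  -0.09  0.69  0.95]
120 90 [ 0.41  0.03  1.9  -0.09  0.69  1.73]
120 135 [ 0.41  0.03  1.9  -0.09  0.69  2.52]
120 180 None
```

```bash
python3 - <<'E'
from h import *
bot.move_to(MID+A*110,qw(ori(np.radians(40)))); st("above")
print(bot.servo_line(MID+A*OFF,speed=80,until_force=8)); st("in")
bot.move_gripper(40,20); s=st("grip40"); 
print("tool frame F",np.round(rq(s["tool_rot"]).inv().apply(s["ft_force"]),1), "M",np.round(rq(s["tool_rot"]).inv().apply(s["moment"]),2))
print("tool pos err",rq(s["tool_rot"]).inv().apply(s["ee_pos"]-MID-A*OFF))
for n in("scene","top"):
    c=bot.read_camera(n); cv2.imwrite(f"pics/{n}1.png",cv2.resize(c["image"][80:240,150:370] if n=="scene" else c["image"][120:280,100:320],(770,560),interpolation=cv2.INTER_CUBIC))
bot.move_gripper(85); s0=bot.read_state()
bot.move_to(MID+A*OFF,qw(ori(np.radians(130))));st("rot130")
bot.move_gripper(40,20); s=st("grip130"); 
print("tool frame F",np.round(rq(s["tool_rot"]).inv().apply(s["ft_force"]),1))
E
```

```text
above t2.99 p [483.4 232.9 245. ] q [ 0.4   0.06  1.9  -0.09  0.67  0.86] F [-0.4  0.4 -0. ] M [-0.01  0.24 -0.03] w85.2 g0.0
False
in t4.46 p [533.4 248.7 154.5] q [ 0.39  0.29  1.85 -0.1   0.48  0.87] F [0.5 0.7 0.2] M [-0.03  0.21  0.01] w85.4 g0.0
grip40 t4.81 p [532.8 248.9 154.2] q [ 0.39  0.29  1.85 -0.1   0.48  0.87] F [-8.   0.5  6.6] M [0.17 1.17 0.34] w60.1 g19.7
tool frame F [ 0.1 -4.3 -9.4] M [ 1.21 -0.22 -0.04]
tool pos err [ 0.07704006 -0.45219286 -0.38489173]
rot130 t6.68 p [533.4 248.7 154. ] q [ 0.39  0.29  1.85 -0.1   0.48  2.44] F [ 0.1 -0.1  0.1] M [-0.07  0.23  0.01] w85.0 g0.0
grip130 t7.03 p [533.3 248.7 154.1] q [ 0.39  0.29  1.85 -0.1   0.48  2.44] F [-3.2 -1.1  3.8] M [-0.18  0.37 -0.06] w59.9 g20.8
tool frame F [-0.7  0.8 -5. ]
```

View pics/scene1.png

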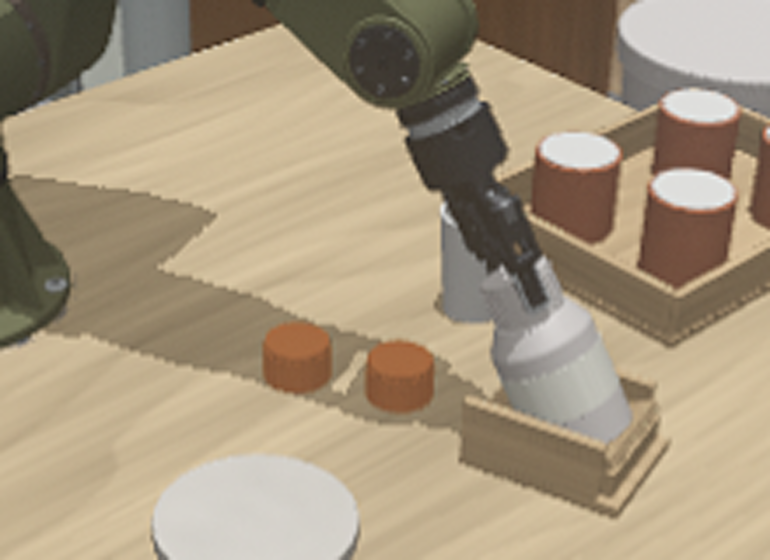

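The pads sit either side of the cap at picture (520,285), clear of the shoulder. The width reads 60 mm and side forces are under 5 N, so it's centred. Now the first unscrewing stroke.

```bash
cat >> h.py <<'E'
def stroke(h,ph0,ph1,step=30):
    n=int(round(abs(ph1-ph0)/step))
    for i,p in enumerate(np.linspace(ph0,ph1,n+1)[1:]):
        hh=h+abs(p-ph0)/36
        bot.servo_line(MID+A*hh,qw(ori(np.radians(p))),speed=2.6) if 0 else bot.move_to(MID+A*hh,qw(ori(np.radians(p))))
        s=bot.read_state(); r=rq(s["tool_rot"]).inv()
        print(round(p),"t%.2f"%s["clock"],"Ft",np.round(r.apply(s["ft_force"]),1),"Mt",np.round(r.apply(s["moment"]),2),"w%.1f"%s["grip_width"],"q6 %.2f"%s["joint_positions"][5])
    return hh
E
python3 - <<'E'
from h import *
bot.move_gripper(40,45)
h=stroke(OFF,130,-140); print(h)
E
```

```text
100 t7.81 Ft [ 0.5 -3.6 -1. ] Mt [ 0.55 -0.23  0.03] w59.3 q6 1.92
70 t8.38 Ft [ 3.3 -6.9 -2.4] Mt [1.31 0.42 0.07] w59.5 q6 1.40
40 t8.94 Ft [ 9.  -8.4 -1.5] Mt [ 1.54  1.36 -0.08] w59.8 q6 0.88
10 t9.51 Ft [13.8 -4.1 -1.8] Mt [ 0.96  2.35 -0.11] w59.2 q6 0.35
-20 t10.07 Ft [15.8  2.8 -1.5] Mt [-0.17  2.67 -0.02] w59.2 q6 -0.17
-50 t10.64 Ft [12.4  6.8 -1.2] Mt [-0.98  2.24  0.12] w59.5 q6 -0.70
-80 t11.21 Ft [ 7.6  6.2 -1.6] Mt [-1.02  1.55  0.04] w59.4 q6 -1.22
-110 t11.78 Ft [ 4.2  4.6 -0.5] Mt [-0.89  0.93 -0.02] w59.3 q6 -1.74
-140 t12.34 Ft [ 3.7  3.8 -0. ] Mt [-0.94  0.62 -0.05] w59.5 q6 -2.26
12.5
```

```bash
python3 - <<'E'
from h import *
h=12.5
bot.move_gripper(85); bot.move_to(MID+A*h,qw(ori(np.radians(130)))); st("back")
bot.move_gripper(40,45)
h=stroke(h,130,-145); print(h)
hit=bot.servo_line(MID+A*(h+6),speed=20,until_force=15); st("pull %s"%hit)
E
```

```text
back t16.62 p [529.8 247.6 160.5] q [ 0.39  0.28  1.86 -0.1   0.49  2.44] F [ 0.7  0.  -1.5] M [-0.08  0.17  0.04] w84.9 g0.0
99 t17.56 Ft [ 0.3 -2.  -6.8] Mt [ 0.27 -0.21 -0.11] w59.5 q6 1.91
69 t18.13 Ft [ 3.3 -8.  -4.9] Mt [ 1.31  0.41 -0.03] w59.3 q6 1.38
38 t18.71 Ft [10.1 -8.7 -6.4] Mt [ 1.72  1.47 -0.23] w59.3 q6 0.85
8 t19.28 Ft [16.2 -4.9 -8.5] Mt [ 1.13  2.57 -0.21] w59.5 q6 0.31
-23 t19.86 Ft [ 18.6   1.7 -12.4] Mt [ 0.02  3.15 -0.18] w59.6 q6 -0.22
-53 t20.43 Ft [ 17.3   6.8 -14.9] Mt [-0.9   2.9  -0.21] w59.2 q6 -0.75
-84 t21.01 Ft [ 12.6   7.5 -18.6] Mt [-1.26  2.18 -0.27] w59.2 q6 -1.29
-114 t21.58 Ft [  8.2   7.7 -18.3] Mt [-1.43  1.52 -0.29] w59.5 q6 -1.82
-145 t22.16 Ft [  4.8   5.9 -15.3] Mt [-1.31  0.85 -0.23] w59.3 q6 -2.35
20.13888888888889
pull True t22.37 p [524.5 245.9 167.3] q [ 0.39  0.25  1.87 -0.1   0.51 -2.35] F [-0.4 -0.4 -0.6] M [-0.11  0.26  0.01] w59.3 g48.7
```

The axial load dropped to zero as I started the pull, so the change in force is what tripped the stop. I'll keep pulling.

```bash
python3 - <<'E'
from h import *
p=bot.read_state()["ee_pos"]
h=(p-MID)@A; print(h)
hit=bot.servo_line(MID+A*(h+8),speed=25,until_force=15); s=st("pull %s"%hit)
if not hit:
    hit=bot.servo_line(MID+A*75,speed=60,until_force=15); s=st("pull2 %s"%hit)
c=bot.read_camera("scene"); cv2.imwrite("pics/scene2.png",cv2.resize(c["image"][80:240,150:370],(770,560),interpolation=cv2.INTER_CUBIC))
E
```

```text
21.182662521675994
pull False t22.84 p [521.2 245.  174.5] q [ 0.4   0.24  1.87 -0.1   0.52 -2.36] F [-5.9 -1.9 -0.8] M [-0.41  1.22  0.02] w59.2 g49.4
pull2 False t23.76 p [499.9 238.4 214.4] q [ 0.4   0.13  1.89 -0.09  0.61 -2.37] F [-0.4  0.6 -1. ] M [-0.06  0.26 -0.03] w59.1 g49.1
```

View pics/scene2.png

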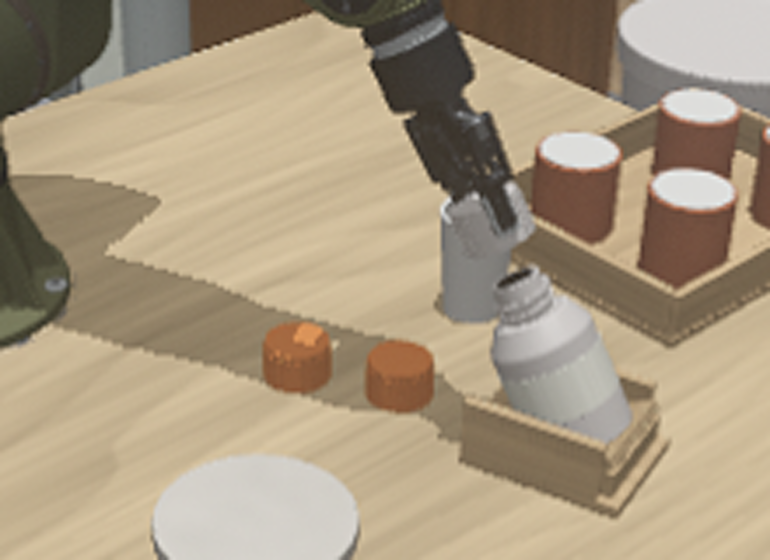

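The neck at (525,285) is bare and the cap is held in the pads at (495,225). Next I'll carry it over the bat, tool down, and lower it until contact.

```bash
python3 - <<'E'
from h import *
bot.servo_line(MID+A*130,speed=150)
D=lambda g: R.from_euler("z",g)*R.from_euler("x",np.pi)
X,Y=489,-3
q=bot.ik([X,Y,150],qw(D(0))); print(q)
# choose yaw with q6 about -1.2 to limit turning
best=min((abs(k[5]+1.2),g) for g in np.radians(np.arange(-180,180,30)) if (k:=bot.ik([X,Y,150],qw(D(g)))) is not None)
o=qw(D(best[1])); print(best)
bot.move_to([X,Y,150],o); st("over")
bot.servo_line([X,Y,60],speed=100); st("low")
hit=bot.servo_line([X,Y,34],speed=15,until_force=5); st("touch %s"%hit)
c=bot.read_camera("scene"); cv2.imwrite("pics/scene3.png",cv2.resize(c["image"][120:280,130:350],(770,560),interpolation=cv2.INTER_CUBIC))
E
```

```text
[-8.10501644e-02  2.78124974e-01  1.80036398e+00 -4.44089210e-16
  1.06310370e+00  1.48974616e+00]
(np.float64(0.07175228436135295), np.float64(2.6179938779914944))
over t25.47 p [489.1  -2.6 149.7] q [-0.08  0.28  1.8  -0.    1.06 -1.13] F [ 0.9  0.3 -0.4] M [0.   0.01 0.03] w59.6 g49.1
low t26.52 p [489.3  -3.   60.5] q [-0.08  0.42  1.85 -0.    0.86 -1.13] F [ 0.4 -1.1 -0. ] M [0.03 0.07 0.01] w59.2 g49.1
touch True t27.61 p [489.   -3.   43.5] q [-0.08  0.45  1.86  0.    0.83 -1.13] F [-2.3 -0.4  6.7] M [ 0.06  0.22 -0.02] w59.1 g49.7
```

View pics/scene3.png

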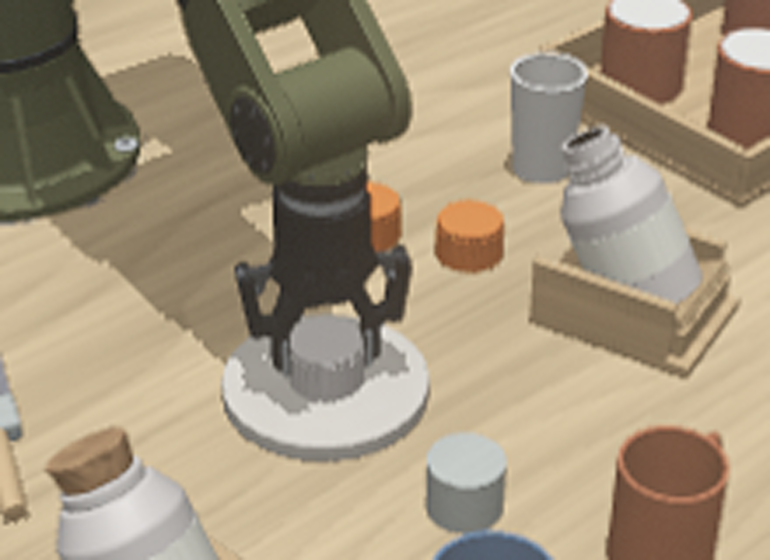

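The cap is upright at (327,360), central on the bat, touching at TCP z 43.5 against an expected 43. I'll release it, retreat, and check.

```bash
python3 - <<'E'
from h import *
bot.servo_line([489,-3,42.8],speed=10)
bot.move_gripper(85); bot.dwell(.2)
bot.servo_line([489,-3,180],speed=120)
bot.move_to([300,-200,280],bot.read_state()["tool_rot"]); st("away"); bot.dwell(.3)
c=bot.read_camera("scene"); cv2.imwrite("pics/scene4.png",cv2.resize(c["image"],(768,576),interpolation=cv2.INTER_CUBIC))
P=cloud(c).reshape(-1,3); m=(np.hypot(P[:,0]-489,P[:,1]+3)<60)&(P[:,2]>52); p=P[m]
print(m.sum(),cv2.minEnclosingCircle(p[:,:2].astype(np.float32)),np.median(p[:,2]),p[:,2].max())
E
```

```text
away t30.90 p [ 300.4 -199.7  279.6] q [-0.69 -0.16  1.95 -0.    1.36 -1.73] F [ 0.8 -0.6  0.9] M [-0.01  0.01  0.05] w84.8 g0.0
242 ((491.3373107910156, -7.415212631225586), 32.59984588623047) 55.90612875169313 59.62263553619209
```

View pics/scene4.png

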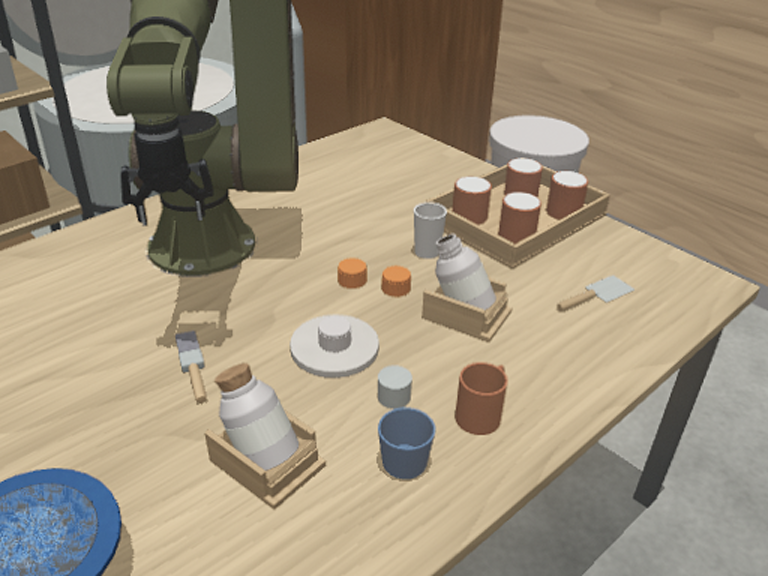

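The cap stands crown up in the middle of the bat at (334,333). The mug (480,398), tumbler (430,230) and beaker (406,442) haven't moved, and the arm is clear.

```bash
python3 -c "
from rig import bot
print(bot.finish_job())"
```

```text
the job is handed in; nothing more can be done
None
```

I unscrewed the cap and set it open side down in the middle of the plaster bat; the mug, tumbler and beaker stayed where they were, and I handed the job in at about 31 s of the 67 s allowed.

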